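# Hold the springy carton flap open over the sample vials

## Robot

A 6-joint arm with a two-finger parallel gripper is mounted at the origin on the work surface. World frame = base frame: x ahead of the robot, y to its left, z up, the work surface at z = 0. Lengths are in m, angles in rad, forces in N, time in s.
With the tool pointing down it reaches from about 0.25 to 0.775 m from the base axis. Payload 4 kg.
Tool frame: the origin (TCP) lies at the very end of the fingers, on their centre line; the grasp point (between the pads) lies 19 mm behind it (robot.hold_point_z is the distance from the TCP to the grasp point, in m); z points along the fingers, y is the line along which they close (so a half turn about z gives the same grasp; the last joint's range is limited). The gripper opens to 94 mm and grips with 3 to 60 N. Pads are 16 mm wide; open, the fingers measure 119 mm over their backs; the gripper's body (75 mm by 177 mm) begins 78 mm behind the grasp point.
Start: joints at [1.235, 0.087, 1.371, -0, 1.684, -0.103], TCP at [0.127, 0.535, 0.206] pointing down, gripper open.
Joint ranges: [-3.1, 3.1], [-0.76, 2.03], [0.27, 2.55], [-1.08, 4.22], [0.17, 2.65], [-2.57, 2.57]. Speed limits (rad/s): [2.79, 2.79, 3.14, 3.14, 3.14, 3.14].

## Interface

Orientations are given as [roll, pitch, yaw] about the fixed x, y, z axes, in that order (R = Rz(yaw) Ry(pitch) Rx(roll)).
In Python, from bench import robot gives the robot as it stands.
- The arm moves only by the tool carry_out, never from a script. Its argument "steps" is a list of rows, each a list of 3 entries, a list of its own where there are three numbers: the shift along the tool's x, y, z in m, then the turn about the tool's z in units of 10 degrees (1.0 is 10 degrees), then the closure, from -1 (fully open) to 1 (shut). In form: [[[tx, ty, tz], roll, jaw], ...]. A call has 1 to 10 rows; each row is the pose to reach, as a shift and turn from the pose commanded when the call began, along the tool's axes at that moment; what a row does not reach only later rows make up. A row lasts 1/8 s, in which the tool goes at most 62.5 mm and 10.7 degrees, less where a joint would pass 70% of its speed; a pose out of reach is approached as far as the arm can. A call with a gripper value outside its range is refused whole. The fingers move at their own pace and stop on an object; the grip force is fixed at half the most. Time passes only in rows, so rows that repeat a pose let the fingers close. It gives the time, the measured TCP pose, the force, the opening and the grip force at its end, in the units of the state.
- robot.get_obs(): the state, without advancing time (a new reading comes with each control period).
- robot.snapshot(name): name is "side" or "top"; returns a dict with "image" (400x640x3 uint8, red, green, blue), "z_map" (400x640 float32, m along the optical axis (not along the pixel's ray), 0 where there is no reading), "mtx" (3x3 intrinsics, pixels), "R" (3x3) and "t" (3): a world point X has camera coordinates R X + t. Camera axes: x right, y down, z forward; pixel columns grow to the right and rows downward; lengths in m; the calibration is good to about 2 mm. A picture is of the moment at which its call begins.
- robot.close_job(): hands the job in; it is judged then, once.
The state is a dict: "time": time; "joint_positions": joint angles; "qvel": joint speeds; "joint_torque": joint torques, N m; "tool_pos": TCP position; "ee_rot": TCP orientation; "wrist_force": force on the tool from outside, world axes, zero at the start; "wrist_torque": the same for the moment, N m; "width": finger opening in m; "finger_force": force on a finger pad.
Only numpy, scipy, OpenCV 4.12 (cv2) and the standard library are available. Lean on these libraries where they do the work, as an engineer would, in place of code of your own. Each camera call takes 0.05 s, during which the arm holds its last target. There are 200 camera calls.

## Task

Open the carton of sample vials so that a colleague can reach in: first fold the plain flap well back past upright, so that it stays out of the way by itself, then raise the flap with the turned-up lip and hold it with the fingers at about 60 degrees from shut. That flap springs shut, so finish while still holding it there. Never bring it as far as upright, since its crease is tearing, and leave the loose things about the carton standing where they are.

Things in the scene. Friction and masses are not known exactly. Their poses are not given: they have to be found in the camera images.
- carton: Brown carton of packed vials, immovable: 200 mm along x, 240 along y, 120 high, walls 5. Origin: centre of its underside, z up, yaw within 0.45 rad. Its top is covered by two flaps, creased at the y = +/-120 rims, meeting in the middle: 4 mm board, 118 mm long in y, 194 wide in x. End flaps hang outside the x ends (to 106 mm from the centre). The vials inside reach to 44 mm below the rim.
- plain_crease (a joint): Angle of the plain flap (no lip), rad: 0 shut (level), 1.57 upright, limit 2.4 folded outward and back. Starts partly open, 0.7 to 1.1. The crease is stiff: it stays where it is left; about 1 N at the free edge moves it. Crease axis: along the carton's x, through carton point (0, -0.120, 0.120).
- plain_flap: The plain flap. Origin at the middle of its crease; the panel runs 118 mm along its own +y to the free edge, and from z = 0 (the face that looks into the carton) to z = 4 mm. Its x is the carton's x.
- plain_edge (a point): Middle of the plain flap's free edge, at half its thickness.
- tuck_crease (a joint): Angle of the flap with the lip, rad: 0 shut (level), 1.05 = 60 degrees, 1.57 upright. Starts shut. A spring pushes it shut all the time: about 1 N at the lip just off shut, 2 N at 60 degrees; let go, it snaps shut. Crease axis: along the carton's x, through carton point (0, +0.120, 0.120).
- tuck_flap: Springy flap with the lip. Origin: middle of its crease; panel 118 mm along its -y, z 0 to 4 mm; x as the carton's. At its free edge stands a stiff lip, 60 mm along x, centred, 8 mm thick, 40 mm high from its root at flap point (0, -0.113, 0.003). It leans 20 degrees from the flap's +z towards its -y (when shut: out over the plain flap's half) and turns with the flap.
- lip_mid (a point): Centre of the lip, flap point (0, -0.120, 0.022), 20 mm up from its root and 20 mm below its top edge.
- rack: Grey block of small capped vials beside the carton, 130 x 130 x 56 mm, fixed; origin at the centre of its underside. The carton and the rack may change places.
- flask: Small glass volumetric flask with a thin neck, 64 mm across, 128 mm high, loose, standing beyond the carton; origin under its centre. Not to be disturbed.
- amber_bottle: Brown glass bottle, 60 mm across, 120 mm high, loose, standing beyond the carton; origin under its centre. Not to be disturbed.
- vial_a: White capped vial, 26 mm across, 45 mm high, loose, standing on the robot's side of the carton; origin under its centre. Not to be disturbed.
- vial_b: Another such white vial on the robot's side of the carton. Not to be disturbed.
- tape_roll: Roll of clear tape lying flat, 90 mm across, 24 mm high, loose, on the right; origin under its centre. Not to be disturbed.
- screwdriver: Screwdriver lying loose on the left of the bench. Not to be disturbed.

How it is judged:
By the outcome, as a careful person would: the job done as asked, in the order asked, and still so for the second after the job is handed in, while the arm keeps its last pose, push and grip.
It also fails if it takes over 53 s, if anything falls off the work surface, if the arm or the gripper's body presses on something with over 40 N, if the wrist force passes 120 N, or if a joint passes its speed limit or range.

## Working session

There is one attempt and no reset: what is moved stays moved. The work goes in short steps, Python scripts to look and compute and a tool call to move; the robot and the scene stay as the last step left them, time stands still between calls to the robot, and variables do not carry over. Pictures are saved under pics/ and viewed, at most 10 in all, crops included, and the job is handed in when it is done.

Besides the shell and the picture viewer there is one more tool, called after "Emit:" as name(argument=value, ...), one argument or row to a line, values as JSON. carry_out: Moves the arm, as the interface text tells. Its arguments: {"type":"object","properties":{"steps":{"type":"array","items":{"type":"array"}}},"required":["steps"]}

```bash
mkdir -p pics; ls; cat > h.py <<'E'
import numpy as np, cv2
from bench import robot
def snap(n,f=None):
    s=robot.snapshot(n)
    if f: cv2.imwrite('pics/'+f,s['image'][:,:,::-1])
    return s
def cloud(s):
    z=s['z_map'];v,u=np.mgrid[:z.shape[0],:z.shape[1]]
    K=np.array(s['mtx']);p=np.stack([(u-K[0,2])/K[0,0]*z,(v-K[1,2])/K[1,1]*z,z],-1)
    P=(p-np.array(s['t']))@np.array(s['R']); P[z==0]=np.nan
    return P
E
python3 - <<'E'
from h import *
for n in('top','side'):
    s=snap(n,n+'0.png'); np.savez(n+'0.npz',**s); print(n,s['mtx'],-np.array(s['R']).T@s['t'],s['R'])
o=robot.get_obs();print(o)
E
```

```text
pics
top [[375.03211517   0.         315.81718996]
 [  0.         375.03211517 202.86795799]
 [  0.           0.           1.        ]] [ 0.25973687 -0.0297022   1.43580872] [[-0.00241168 -0.99999563 -0.00170887]
 [-0.9834205   0.00268156 -0.18131996]
 [ 0.18132375  0.00124326 -0.98342267]]
side [[370.45025251   0.         318.39694717]
 [  0.         370.45025251 200.64995935]
 [  0.           0.           1.        ]] [ 0.27108501 -0.71717521  0.79586857] [[ 0.94735533 -0.31946897  0.02138843]
 [-0.20296665 -0.65085696 -0.73156665]
 [ 0.24763365  0.68871242 -0.68143435]]
{'time': 0.1, 'joint_positions': array([ 1.23490680e+00,  8.78685382e-02,  1.37206524e+00, -6.54485350e-05,
        1.68359140e+00, -1.03087764e-01]), 'qvel': array([ 9.74087289e-04, -6.05717215e-04, -5.78622699e-03, -8.31980278e-04,
       -1.45939063e-03, -7.83007134e-06]), 'joint_torque': array([ 1.39868425e-03, -3.41253340e+01, -3.03302336e+01,  7.19038770e-02,
        3.04613833e-02, -7.60263856e-05]), 'tool_pos': array([0.12674796, 0.53470049, 0.2044473 ]), 'ee_rot': array([-3.13966369e+00, -1.34165539e-04,  2.90878345e+00]), 'wrist_force': array([ 1.31499155,  0.23779916, -0.21038355]), 'wrist_torque': array([-0.0207151, -0.0294757, -0.0530756]), 'finger_force': 0.0, 'width': 0.09375459126482286}
```

View pics/top0.png

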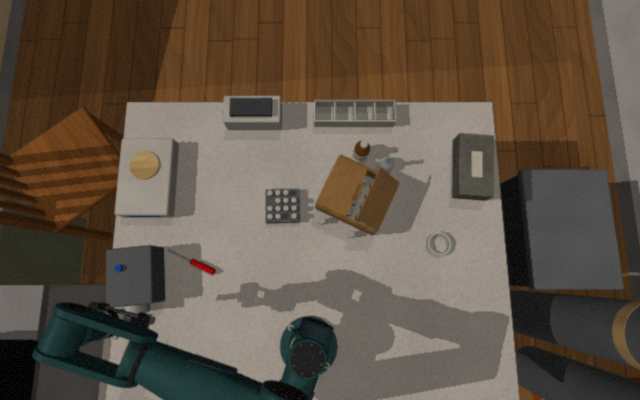

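View pics/side0.png

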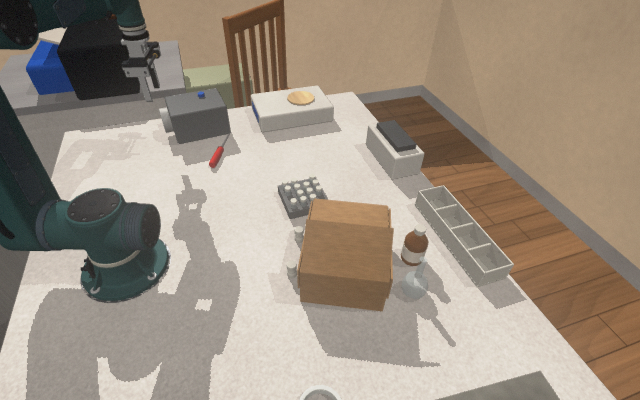

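The top view shows the carton at about (357,195). The tuck flap is the left half, and the plain flap is at the right, partly raised. The rack is at (282,205), the amber bottle at (362,150), the flask at (387,163), the tape at (440,243), and the small vials near (328,220) and (355,232). The side view shows the raised plain flap face at (347,255), with the flask and bottle just beyond the carton.

```bash
python3 - <<'E'
from h import *
s=dict(np.load('top0.npz'));P=cloud(s);img=s['image']
cv2.imwrite('pics/crop.png',cv2.resize(img[130:260,250:460][:,:,::-1],None,fx=3.7,fy=3.7,interpolation=cv2.INTER_CUBIC))
hsv=cv2.cvtColor(img,cv2.COLOR_RGB2HSV)
br=(hsv[...,0]<25)&(hsv[...,1]>90)
roi=np.zeros(br.shape,bool);roi[140:245,305:410]=1
Q=P[roi&br]; print(len(Q),np.nanpercentile(Q,[0,5,50,95,100],axis=0).round(3))
m=roi&br&(abs(P[...,2]-.124)<.004)
n,l,st,c=cv2.connectedComponentsWithStats(m.astype(np.uint8))
i=1+np.argmax(st[1:,4]);q=P[l==i];print('flat',len(q),q.mean(0))
r=cv2.minAreaRect((q[:,:2]*1000).astype(np.float32));print(r,cv2.boxPoints(r))
for v in range(150,240,8):
    print(v,[ '%d'%(1000*z) if z==z else 'x' for z in P[v,310:406:4,2]])
o=P[...,2]
E
```

```text
3824 [[ 0.396 -0.347 -0.009]
 [ 0.426 -0.282  0.074]
 [ 0.536 -0.176  0.125]
 [ 0.66  -0.064  0.192]
 [ 0.742 -0.029  0.205]]
flat 1472 [ 0.56475859 -0.11963218  0.12360549]
((566.465087890625, -121.3140869140625), (118.50584411621094, 209.357421875), 63.48308181762695) [[ 446.34412  -127.59869 ]
 [ 633.6777   -221.06883 ]
 [ 686.58606  -115.02949 ]
 [ 499.2525    -21.559341]]
150 ['0', '-1', '-3', '0', '-7', '-2', '-7', '0', '3', '5', '4', '60', '81', '96', '85', '-6', '-3', '-2', '-4', '0', '2', '-2', '-4', '-7']
158 ['-3', '0', '2', '2', '0', '2', '0', '121', '127', '113', '120', '-3', '26', '26', '-7', '0', '0', '3', '55', '85', '113', '0', '2', '-2']
166 ['-1', '-2', '-5', '-1', '-3', '0', '125', '122', '125', '123', '124', '125', '123', '121', '117', '-4', '-4', '34', '52', '63', '50', '-4', '-5', '-2']
174 ['-1', '3', '5', '4', '-4', '121', '125', '127', '127', '121', '118', '123', '120', '123', '53', '74', '97', '195', '190', '173', '4', '-6', '-6', '-2']
182 ['2', '0', '-3', '0', '121', '121', '120', '122', '125', '126', '124', '122', '124', '75', '47', '45', '199', '188', '
[... 402 characters left out ...]
22', '118', '123', '125', '124', '48', '43', '44', '203', '188', '178', '164', '156', '147', '129', '0', '0', '2', '-1']
214 ['1', '-3', '-1', '-1', '-3', '73', '104', '112', '123', '66', '64', '44', '202', '191', '178', '169', '159', '140', '132', '-3', '1', '1', '0', '-6']
222 ['0', '-3', '-6', '38', '-3', '-2', '7', '3', '1', '62', '102', '119', '118', '41', '172', '157', '140', '131', '0', '-2', '-2', '-1', '2', '0']
230 ['1', '0', '2', '-8', '2', '0', '0', '0', '0', '-5', '42', '-1', '4', '48', '90', '120', '114', '-3', '-8', '-1', '2', '-1', '-2', '0']
238 ['2', '1', '0', '0', '0', '-5', '0', '3', '4', '-2', '-4', '-2', '4', '-5', '-3', '-2', '-1', '0', '2', '2', '3', '-1', '-1', '-2']
```

View pics/crop.png

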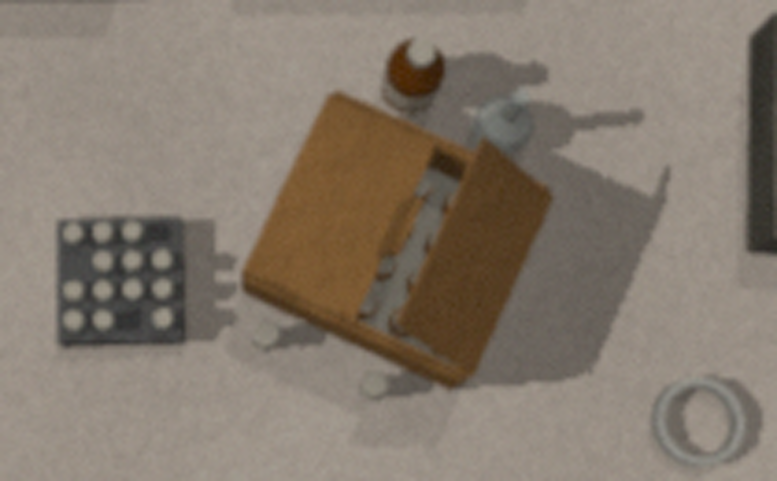

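The crop shows the lip at about (405,222), standing at the middle of the tuck flap edge. The plain flap is at (480,250), and the two vials are at (265,333) and (375,384).

```bash
cat >> h.py <<'E'
def wr(o=None):
    o=o or robot.get_obs(); return {k:np.round(o[k],4).tolist() for k in('time','tool_pos','ee_rot','wrist_force','width','finger_force')}
E
python3 - <<'E'
from h import *
s=dict(np.load('top0.npz'));P=cloud(s);img=s['image']
hsv=cv2.cvtColor(img,cv2.COLOR_RGB2HSV)
br=(hsv[...,0]<25)&(hsv[...,1]>90);br=cv2.erode(br.astype(np.uint8),np.ones((3,3)))>0
q=P[br&(P[...,2]>.135)&(P[...,2]<.205)&(P[...,0]<.63)]
q=q[q[:,1]<-.15]
c=np.median(q,0);A=np.c_[q[:,:2],np.ones(len(q))]
w=np.ones(len(q),bool)
for _ in range(5):
    k=np.linalg.lstsq(A[w],q[w,2],rcond=None)[0]; w=abs(A@k-q[:,2])<.006
g=np.hypot(*k[:2]);y=k[:2]/g;print('plane n',w.sum(),'angle',np.arctan(g),'ydir',y,'yaw',-np.arctan2(y[0],y[1]))
# centre from tuck flat rect
m=np.zeros(br.shape,bool);m[140:245,305:410]=1;m&=(abs(P[...,2]-.124)<.006)
n,l,st,cc=cv2.connectedComponentsWithStats(m.astype(np.uint8));i=1+np.argmax(st[1:,4]);f=P[l==i][:,:2]
for yaw in(-np.arctan2(y[0],y[1]),-.45,-.42):
    X=np.array([np.cos(yaw),np.sin(yaw)]);Y=np.array([-X[1],X[0]])
    a=f@X;b=f@Y; print(yaw,'x ext',np.percentile(a,[1,99]),'y ext',np.percentile(b,[1,99]))
    a0=np.percentile(a,[1,99]).mean(); print(' centre guess',a0*X+(np.percentile(b,99.5)-.12)*Y)
    # plain plane z at crease y -> centre
    # top face passes through y=-.12 - .004*sin, z=.12+.004cos
    t=np.arctan(g); zz=.12+.004*np.cos(t); # b where plane z = zz
    b1=((zz-k[2])/g)/(Y@y); print(' centre from plain along Y',b1+.12+.004*np.sin(t), 'tuck', np.percentile(b,99.5)-.12)
E
```

```text
plane n 358 angle 0.029409906280195557 ydir [0.3805258 0.9247703] yaw -0.3903648068890654
-0.3903648068890654 x ext [0.46896481 0.67200244] y ext [0.03775169 0.16463162]
 centre guess [ 0.54498896 -0.17474248]
 centre from plain along Y -1.3680556886733795 tuck 0.04578570022593076
-0.45 x ext [0.46094467 0.66667013] y ext [0.07722175 0.19681049]
 centre guess [ 0.54135032 -0.17553131]
 centre from plain along Y -1.3707058528208955 tuck 0.07741207648884385
-0.42 x ext [0.46555707 0.66938864] y ext [0.05739154 0.18028522]
 centre guess [ 0.5431487  -0.17542109]
 centre from plain along Y -1.368709418033813 tuck 0.061299498439241096
```

```bash
python3 - <<'E'
from h import *
s=dict(np.load('top0.npz'));P=cloud(s)
m=np.zeros(P.shape[:2],bool);m[178:218,355:405]=1
q=P[m&(P[...,2]>.135)&(P[...,2]<.2)];q=q[q[:,1]<-.15]
print(len(q))
for _ in range(6):
    c=q.mean(0);n=np.linalg.svd(q-c)[2][2];n*=np.sign(n[2]);d=(q-c)@n;q=q[abs(d)<max(.005,2*d.std())]
t=np.arccos(n[2]);y=-n[:2]/np.hypot(*n[:2]);print(len(q),d.std(),'ang',t,'y',y,'yaw',-np.arctan2(y[0],y[1]))
zz=.12+.004*np.cos(t);D=(zz-c[2])/np.tan(t);print('crease Y', (c[:2]@y+D), 'centre Y',c[:2]@y+D+.12+.004*np.sin(t))
# outer edge lines of tuck: fit from far-left crease boundary
f=np.zeros(m.shape,bool);f[140:245,305:400]=1;f&=(P[...,2]>.115)&(P[...,2]<.132)
f=cv2.morphologyEx(f.astype(np.uint8),cv2.MORPH_CLOSE,np.ones((3,3)));pts=[]
for v in range(165,202,2):
    u=np.where(f[v])[0]
    if len(u): pts.append(P[v,u[0],:2] if P[v,u[0],2]>.1 else P[v,u[0]+1,:2])
pts=np.array(pts,np.float32);L=cv2.fitLine(pts,cv2.DIST_HUBER,0,.005,.01).ravel();print('crease line dir angle',np.arctan(L[1]/L[0]),L)
E
```

```text
955
873 0.0018585530878334176 ang 0.7277055050816587 y [0.43391284 0.90095485] yaw -0.4488312527850535
crease Y -0.04520629734715202 centre Y 0.07745433498160269
crease line dir angle -0.4300123 [ 0.90896064 -0.41688198  0.5743703  -0.05903821]
```

Emit:
carry_out(
  steps=[
    [[0,0,-0.06],0,1],
    [[-0.06,-0.06,-0.06],0.2,1],
    [[-0.1,-0.11,-0.06],0.4,1],
    [[-0.14,-0.15,-0.06],0.6,1],
    [[-0.18,-0.19,-0.06],0.8,1],
    [[-0.22,-0.235,-0.06],1.0,1],
    [[-0.26,-0.28,-0.06],1.2,1],
    [[-0.3,-0.32,-0.06],1.2,1],
    [[-0.34,-0.363,-0.06],1.2,1],
    [[-0.38,-0.406,-0.06],1.2,1],
  ],
)

```text
time: 1.35
tool_pos: [0.4034, 0.0505, 0.2652]
ee_rot: [3.141, -0.0, 2.699]
wrist_force: [0.9, 0.5, 0.8]
width: 0.0003
finger_force: 0.0
```

```bash
cat >> h.py <<'E'
C=np.array([.541,-.1755]);YAW=-.445
X=np.array([np.cos(YAW),np.sin(YAW)]);Y=np.array([-X[1],X[0]])
def carton(p): d=np.array(p[:2])-C; return np.round([d@X,d@Y,p[2]],4)
def where():
    o=robot.get_obs(); print(wr(o),'carton',carton(o['tool_pos']),'yawerr units(turn+)',(o['ee_rot'][2]-(np.pi+YAW))*18/np.pi, 'j',o['joint_positions'].round(2)); return o
def goto(x,y,z):
    o=where();p=C+x*X+y*Y;d=p-o['tool_pos'][:2];a=o['ee_rot'][2]
    print('shift',np.round([np.cos(a)*d[0]+np.sin(a)*d[1],np.sin(a)*d[0]-np.cos(a)*d[1],o['tool_pos'][2]-z],4))
E
python3 -c "
from h import *
goto(0,-.008,.26)"
```

```text
{'time': 1.35, 'tool_pos': [0.4034, 0.0505, 0.2652], 'ee_rot': [3.1413, -0.0001, 2.6988], 'wrist_force': [0.9107, 0.4679, 0.7509], 'width': 0.0003, 'finger_force': 0.0} carton [-0.2215  0.1447  0.2652] yawerr units(turn+) 0.012552858591287136 j [-0.02 -0.24  1.56  0.    1.82 -1.14]
shift [-0.2212 -0.1532  0.0052]
```

Emit:
carry_out(
  steps=[
    [[-0.045,-0.03,0],0,1],
    [[-0.09,-0.06,0],0,1],
    [[-0.135,-0.09,0],0,1],
    [[-0.18,-0.12,0],0,1],
    [[-0.22,-0.151,0],0,1],
    [[-0.22,-0.151,0],0,1],
    [[-0.22,-0.151,0.03],0,1],
    [[-0.22,-0.151,0.06],0,1],
    [[-0.22,-0.151,0.09],0,1],
    [[-0.22,-0.151,0.09],0,1],
  ],
)

```text
time: 2.6
tool_pos: [0.5351, -0.1763, 0.1725]
ee_rot: [3.141, -0.007, 2.7]
wrist_force: [-0.6, 0.4, 0.7]
width: 0.0007
finger_force: 0.0
```

```bash
python3 -c "
from h import *
where(); s=snap('side','s1.png'); cv2.imwrite('pics/s1.png',cv2.resize(s['image'][150:330,230:470,::-1],None,fx=3,fy=3))"
```

```text
{'time': 2.6, 'tool_pos': [0.5351, -0.1763, 0.1725], 'ee_rot': [3.1413, -0.0067, 2.7003], 'wrist_force': [-0.6079, 0.3887, 0.738], 'width': 0.0007, 'finger_force': 0.0} carton [-0.005  -0.0033  0.1725] yawerr units(turn+) 0.02127182395136513 j [-0.42  0.13  1.39  0.    1.63 -1.55]
```

View pics/s1.png

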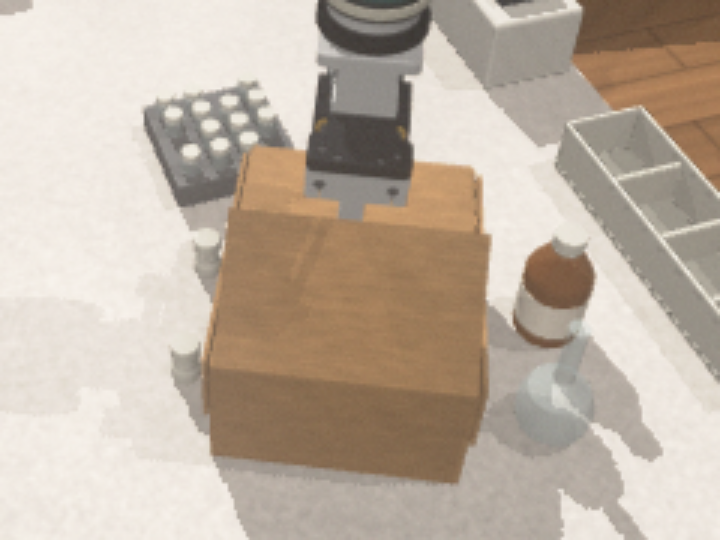

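The fingers are just behind the plain flap's free edge, near (350,212), with everything standing. Next I sweep outward.

Emit:
carry_out(
  steps=[
    [[0,-0.015,0],0,1],
    [[0,-0.03,0],0,1],
    [[0,-0.045,0],0,1],
    [[0,-0.06,0],0,1],
    [[0,-0.075,0],0,1],
    [[0,-0.09,0],0,1],
    [[0,-0.105,0],0,1],
    [[0,-0.12,0],0,1],
    [[0,-0.135,0],0,1],
    [[0,-0.145,0],0,1],
  ],
)

```text
time: 3.9
tool_pos: [0.4745, -0.3101, 0.1752]
ee_rot: [3.142, -0.001, 2.699]
wrist_force: [0.9, 2.2, -0.0]
width: 0.0004
finger_force: 0.8
```

```bash
python3 -c "
from h import *
where(); s=snap('side'); cv2.imwrite('pics/s2.png',cv2.resize(s['image'][150:330,230:470,::-1],None,fx=3,fy=3))
P=cloud(s).reshape(-1,3);q=np.array([carton(p) for p in P if np.hypot(*(p[:2]-C))<.3])
m=(abs(q[:,0])<.09)&(q[:,2]>.13)&(q[:,1]<-.1);q=q[m];
print(len(q)); 
for z in np.arange(.13,.25,.01):
  w=q[abs(q[:,2]-z)<.005]; print(z,len(w),np.median(w[:,1]) if len(w) else '')
"
```

```text
{'time': 3.9, 'tool_pos': [0.4745, -0.3101, 0.1752], 'ee_rot': [3.1416, -0.0007, 2.6988], 'wrist_force': [0.9107, 2.1548, -0.0138], 'width': 0.0004, 'finger_force': 0.7568} carton [-0.0021 -0.1501  0.1752] yawerr units(turn+) 0.0128594904071579 j [-0.68  0.13  1.38 -0.    1.63 -1.81]
11983
0.13 9 -0.1306
0.14 18 -0.13605
0.15000000000000002 20 -0.14295
0.16000000000000003 17 -0.1499
0.17000000000000004 18 -0.1557
0.18000000000000005 21 -0.1619
0.19000000000000006 21 -0.1685
0.20000000000000007 15 -0.1765
0.21000000000000008 15 -0.1824
0.22000000000000008 124 -0.1854
0.2300000000000001 0 
0.2400000000000001 0
```

View pics/s2.png

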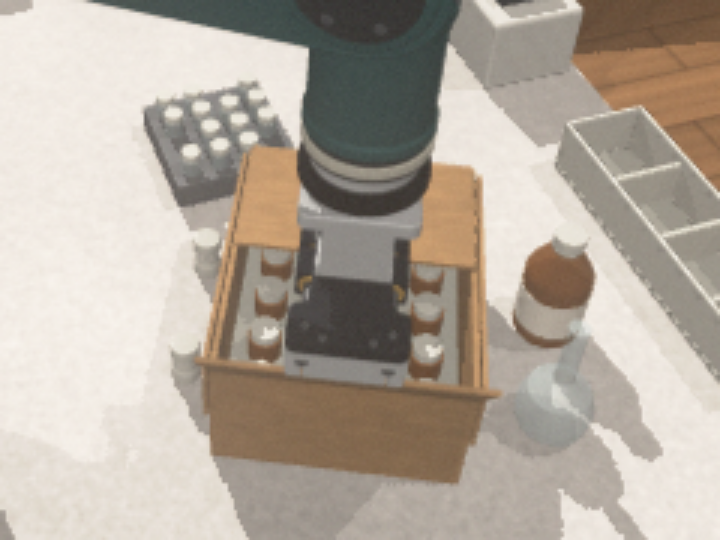

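The plain flap is folded back to about 2.15 rad (its edge is along row 375), and nothing was disturbed. Next is the lip.

Emit:
carry_out(
  steps=[
    [[0,0.01,-0.03],0,0],
    [[0,0.03,-0.05],0,0],
    [[0,0.07,-0.05],0,0],
    [[0,0.11,-0.05],0,0],
    [[0,0.149,-0.05],0,0],
    [[0,0.149,-0.05],0,0],
    [[0,0.149,-0.02],0,0],
    [[0,0.149,0.01],0,0],
    [[0,0.149,0.025],0,0],
    [[0,0.149,0.025],0,0],
  ],
)

```text
time: 5.2
tool_pos: [0.538, -0.1752, 0.1494]
ee_rot: [-3.141, -0.002, 2.698]
wrist_force: [-0.3, 0.5, 0.9]
width: 0.0469
finger_force: 0.0
```

```bash
python3 -c "
from h import *
where(); s=snap('side'); cv2.imwrite('pics/s3.png',cv2.resize(s['image'][150:330,230:470,::-1],None,fx=3,fy=3))
s=snap('top');P=cloud(s).reshape(-1,3);q=np.array([carton(p) for p in P if np.hypot(*(p[:2]-C))<.25])
m=(abs(q[:,0])<.03)&(q[:,2]>.128)&(q[:,2]<.17)&(abs(q[:,1])<.04);print(q[m][:25])
m=(abs(q[:,0])>.04)&(abs(q[:,0])<.09)&(q[:,2]>.117)&(q[:,2]<.132);print('tuck y ext',np.percentile(q[m][:,1],[2,98]))
"
```

```text
{'time': 5.2, 'tool_pos': [0.538, -0.1752, 0.1494], 'ee_rot': [-3.1409, -0.0023, 2.6984], 'wrist_force': [-0.2886, 0.4998, 0.901], 'width': 0.0469, 'finger_force': 0.0} carton [-0.0028 -0.001   0.1494] yawerr units(turn+) 0.010281406337654793 j [-0.41  0.14  1.42 -0.    1.58 -1.54]
[[ 0.0102  0.006   0.1352]
 [ 0.0043  0.0015  0.1518]
 [ 0.0035 -0.0016  0.1608]
 [-0.0121  0.0253  0.1567]
 [-0.0034  0.008   0.138 ]
 [-0.0028  0.0048  0.1417]
 [-0.0066  0.0065  0.1376]
 [-0.0079  0.0034  0.1494]
 [-0.0071  0.0002  0.152 ]
 [-0.0081 -0.0028  0.1625]
 [-0.0098  0.0082  0.1305]
 [-0.0104  0.005   0.1398]
 [-0.0114  0.0019  0.1504]
 [-0.0117 -0.0012  0.1578]
 [-0.011  -0.0043  0.161 ]
 [-0.0091 -0.0075  0.1594]
 [-0.0143  0.0099  0.1294]
 [-0.0131  0.0067  0.1307]
 [-0.0159  0.0036  0.1492]
 [-0.0161  0.0005  0.1563]
 [-0.0152 -0.0026  0.159 ]
 [-0.0132 -0.0058  0.1565]
 [-0.0128 -0.0089  0.1612]
 [-0.0182  0.0084  0.1317]
 [-0.0188  0.0052  0.141 ]]
tuck y ext [-0.126892  0.1192  ]
```

View pics/s3.png

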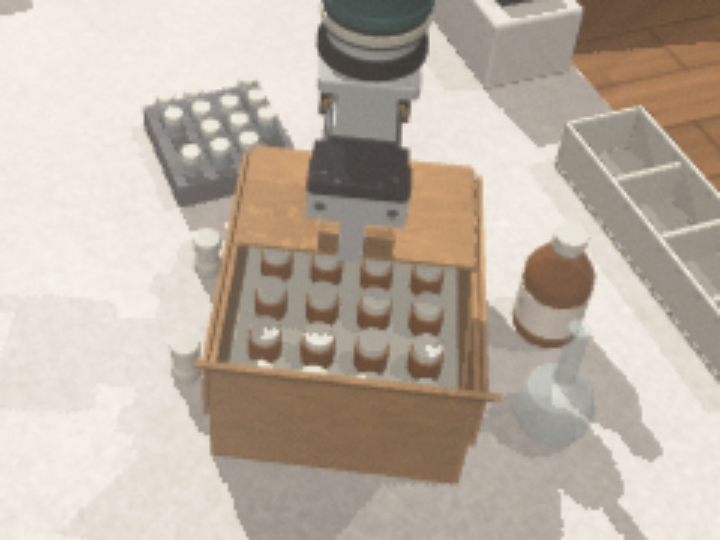

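The finger's near side straddles the lip at about (350,240), and the lip lies where expected. I now descend and grip.

Emit:
carry_out(
  steps=[
    [[0,0,0.01],0,0],
    [[0,-0.001,0.019],0,0],
    [[0,-0.001,0.019],0,0.4],
    [[0,-0.001,0.019],0,0.7],
    [[0,-0.001,0.019],0,1],
    [[0,-0.001,0.019],0,1],
    [[0,-0.001,0.019],0,1],
  ],
)

```text
time: 6.18
tool_pos: [0.5389, -0.1752, 0.1327]
ee_rot: [3.14, 0.001, 2.699]
wrist_force: [-1.5, 0.1, 4.0]
width: 0.0165
finger_force: 28.2
```

```bash
python3 -c "
from h import *
where()
# arc of lip point at grasp (0,hold) as flap opens
r0=np.array([-.002-.12,.149-.12])
for a in range(0,65,5):
  t=np.radians(a);c,s=np.cos(t),np.sin(t); r=np.array([c*r0[0]+s*r0[1],-s*r0[0]+c*r0[1]]);print(a,np.round(r-r0,4))
"
```

```text
{'time': 6.175, 'tool_pos': [0.5389, -0.1752, 0.1327], 'ee_rot': [3.1404, 0.0013, 2.6994], 'wrist_force': [-1.5397, 0.0913, 3.9949], 'width': 0.0165, 'finger_force': 28.2381} carton [-0.002  -0.0006  0.1327] yawerr units(turn+) 0.01608470108142989 j [-0.42  0.15  1.45  0.    1.54 -1.54]
0 [0. 0.]
5 [0.003  0.0105]
10 [0.0069 0.0207]
15 [0.0117 0.0306]
20 [0.0173 0.04  ]
25 [0.0237 0.0488]
30 [0.0308 0.0571]
35 [0.0387 0.0647]
40 [0.0472 0.0716]
45 [0.0562 0.0778]
50 [0.0658 0.0831]
55 [0.0758 0.0876]
60 [0.0861 0.0912]
```

Emit:
carry_out(
  steps=[
    [[0,0.002,-0.006],0,1],
    [[0,0.004,-0.013],0,1],
    [[0,0.007,-0.021],0,1],
    [[0,0.01,-0.028],0,1],
    [[0,0.014,-0.035],0,1],
    [[0,0.018,-0.042],0,1],
    [[0,0.024,-0.049],0,1],
    [[0,0.031,-0.057],0,1],
    [[0,0.035,-0.061],0,1],
    [[0,0.039,-0.065],0,1],
  ],
)

```text
time: 7.42
tool_pos: [0.5528, -0.146, 0.1956]
ee_rot: [-3.128, -0.001, 2.695]
wrist_force: [-3.7, -13.7, 0.6]
width: 0.0114
finger_force: 31.3
```

```bash
cat >> h.py <<'E'
def tuck(f=None):
    where()
    s=snap('top');P=cloud(s).reshape(-1,3);P=P[np.hypot(*(P[:,:2]-C).T)<.25];q=np.c_[(P[:,:2]-C)@X,(P[:,:2]-C)@Y,P[:,2]]
    m=(abs(q[:,0])>.05)&(abs(q[:,0])<.09)&(q[:,1]>-.01)&(q[:,1]<.112)&(q[:,2]>.128)&(q[:,2]<.25);q=q[m]
    print('top n',len(q),'angles',np.degrees(np.percentile(np.arctan2(q[:,2]-.124,.12-q[:,1]),[10,30,50,70,90])).round(1),'zmax',q[:,2].max() if len(q) else 0)
    s=snap('side')
    if f: cv2.imwrite('pics/'+f,cv2.resize(s['image'][130:330,230:470,::-1],None,fx=3,fy=3))
    P=cloud(s).reshape(-1,3);P=P[np.hypot(*(P[:,:2]-C).T)<.25];q=np.c_[(P[:,:2]-C)@X,(P[:,:2]-C)@Y,P[:,2]]
    m=(abs(q[:,0])>.045)&(abs(q[:,0])<.09)&(q[:,1]>0)&(q[:,1]<.112)&(q[:,2]>.13)&(q[:,2]<.24);q=q[m]
    print('side n',len(q),'inner-face angles',np.degrees(np.percentile(np.arctan2(q[:,2]-.12,.12-q[:,1]),[10,30,50,70,90])).round(1))
E
python3 -c "
from h import *
tuck('s4.png')"
```

```text
{'time': 7.425, 'tool_pos': [0.5528, -0.146, 0.1956], 'ee_rot': [-3.128, -0.0008, 2.6951], 'wrist_force': [-3.7497, -13.6836, 0.5818], 'width': 0.0114, 'finger_force': 31.3456} carton [-0.002   0.0317  0.1956] yawerr units(turn+) -0.008732535402680604 j [-0.35  0.14  1.33 -0.01  1.67 -1.47]
top n 158 angles [30.6 31.9 32.7 33.4 34.9] zmax 0.18694926132447384
side n 348 inner-face angles [34.2 35.4 36.3 37.9 43.3]
```

View pics/s4.png

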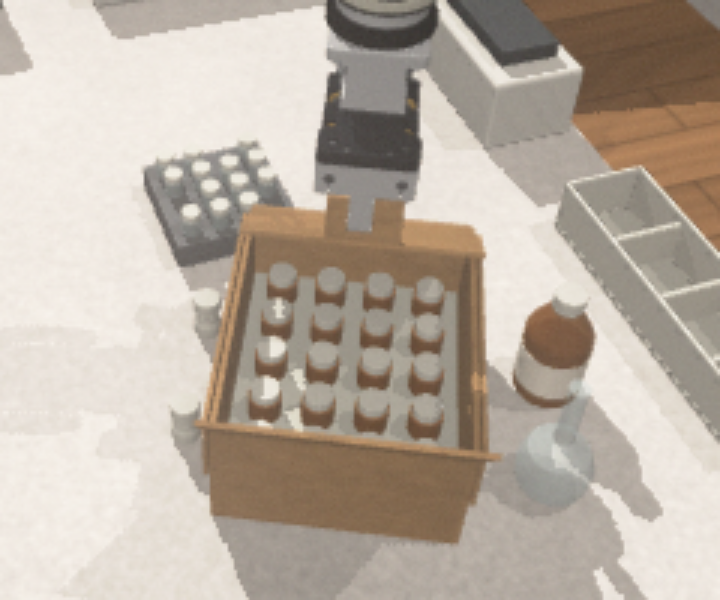

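The view shows the lip gripped at (355,210) and the flap at about 34°. Everything still stands. I continue along the arc.

Emit:
carry_out(
  steps=[
    [[0,0.004,-0.0035],0,1],
    [[0,0.0085,-0.007],0,1],
    [[0,0.013,-0.01],0,1],
    [[0,0.0175,-0.013],0,1],
    [[0,0.022,-0.016],0,1],
    [[0,0.027,-0.018],0,1],
    [[0,0.027,-0.018],0,1],
  ],
)

```text
time: 8.4
tool_pos: [0.5639, -0.1231, 0.217]
ee_rot: [-3.125, 0.003, 2.693]
wrist_force: [-9.1, -14.1, 9.7]
width: 0.0169
finger_force: 33.9
```

```bash
python3 -c "
from h import *
tuck()"
```

```text
{'time': 8.4, 'tool_pos': [0.5639, -0.1231, 0.217], 'ee_rot': [-3.1252, 0.0025, 2.6934], 'wrist_force': [-9.0607, -14.1242, 9.6555], 'width': 0.0169, 'finger_force': 33.9362} carton [-0.0019  0.0572  0.217 ] yawerr units(turn+) -0.01856829782764218 j [-0.3   0.15  1.28 -0.02  1.71 -1.43]
top n 154 angles [46.  47.1 47.9 48.9 51.5] zmax 0.2103279400454297
side n 174 inner-face angles [47.6 47.8 48.2 48.7 49.9]
```

Emit:
carry_out(
  steps=[
    [[0,0.004,-0.002],0,1],
    [[0,0.008,-0.004],0,1],
    [[0,0.012,-0.0055],0,1],
    [[0,0.016,-0.007],0,1],
    [[0,0.02,-0.008],0,1],
    [[0,0.022,-0.009],0,1],
    [[0,0.022,-0.009],0,1],
    [[0,0.022,-0.009],0,1],
  ],
)

```text
time: 9.5
tool_pos: [0.5734, -0.1035, 0.2289]
ee_rot: [-3.126, 0.006, 2.693]
wrist_force: [-11.1, -14.0, 18.1]
width: 0.0206
finger_force: 36.6
```

```bash
python3 -c "
from h import *
tuck('s5.png')"
```

```text
{'time': 9.5, 'tool_pos': [0.5734, -0.1035, 0.2289], 'ee_rot': [-3.1258, 0.0058, 2.6927], 'wrist_force': [-11.1273, -13.9754, 18.0727], 'width': 0.0206, 'finger_force': 36.5839} carton [-0.0017  0.079   0.2289] yawerr units(turn+) -0.022531847144216705 j [-0.27  0.16  1.25 -0.02  1.73 -1.39]
top n 106 angles [58.3 59.1 59.7 60.4 63.1] zmax 0.22320357092569895
side n 466 inner-face angles [58.6 58.9 59.2 59.8 61. ]
```

View pics/s5.png

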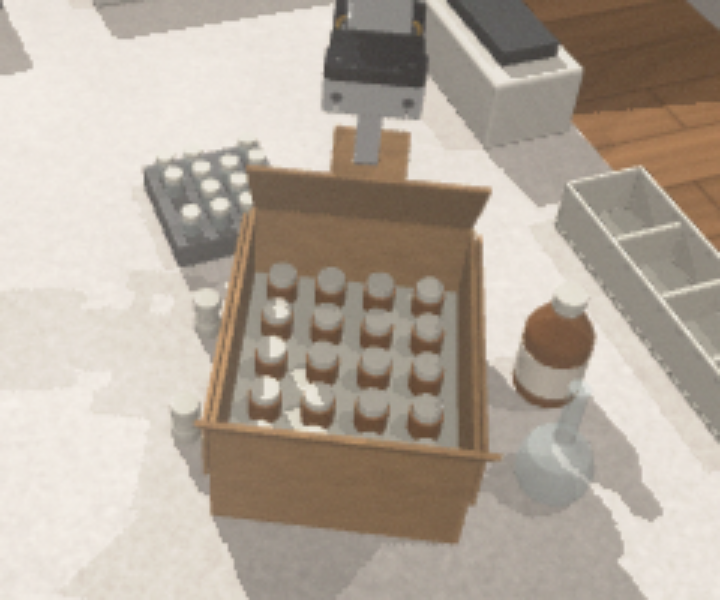

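The flap is at about 59.5°, with the lip gripped at (368,150). Before handing in, I check that it holds for more than a second.

Emit:
carry_out(
  steps=[
    [[0,0,0],0,1],
    [[0,0,0],0,1],
    [[0,0,0],0,1],
    [[0,0,0],0,1],
    [[0,0,0],0,1],
    [[0,0,0],0,1],
    [[0,0,0],0,1],
    [[0,0,0],0,1],
    [[0,0,0],0,1],
    [[0,0,0],0,1],
  ],
)

```text
time: 10.85
tool_pos: [0.5734, -0.1035, 0.2289]
ee_rot: [-3.126, 0.006, 2.693]
wrist_force: [-11.0, -13.7, 17.7]
width: 0.0202
finger_force: 36.6
```

```bash
python3 -c "
from h import *
tuck()"
```

```text
{'time': 10.85, 'tool_pos': [0.5734, -0.1035, 0.2289], 'ee_rot': [-3.1259, 0.0058, 2.6926], 'wrist_force': [-11.0377, -13.6504, 17.7497], 'width': 0.0202, 'finger_force': 36.5544} carton [-0.0017  0.0789  0.2289] yawerr units(turn+) -0.02307268466476836 j [-0.27  0.16  1.25 -0.02  1.73 -1.39]
top n 105 angles [58.5 59.  59.5 60.4 62.2] zmax 0.22433515202536972
side n 461 inner-face angles [58.5 58.9 59.2 59.7 60.7]
```

Stable, so I hand it in.

```bash
python3 -c "
from h import *
print(robot.close_job())"
```

```text
the job is handed in; nothing more can be done
None
```

The job is handed in: the plain flap is folded back to about 2.15 rad, the fingers hold the lip flap at about 59°, steady over a 1.3 s check, and every loose object I could see in the pictures is still standing where it was.

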